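# Set and lock the length stop, then lay the tube against it

## Robot

A 6-joint arm with a two-finger parallel gripper is mounted at the origin on a cart in front of the work surface, level with it; the furniture and walls round the work are solid. World frame = base frame: x ahead of the robot, y to its left, z up, the work surface at z = 0. Lengths are in m, angles in degrees, forces in N, time in s.
With the tool pointing down it reaches from about 0.3 to 0.85 m from the base axis. Payload 5.4 kg.
Tool frame: the origin (TCP) lies at the very end of the fingers, on their centre line; the grasp point (between the pads) lies bot.grip_depth behind it (bot.grip_depth is the distance from the TCP to the grasp point, in m); z points along the fingers, y is the line along which they close (so a half turn about z gives the same grasp; the last joint's range is limited). The gripper opens to 85 mm and grips with 20 to 120 N. Pads are 22 mm wide; open, the fingers measure 114 mm over their backs; the gripper's body (76 mm by 85 mm) begins 54 mm behind the grasp point. The pads swing forward as they close: fully open they stand 13 mm farther back than shut.
Start: joints at [-77.412, 9.076, 91.501, -0, 79.423, -12.038], TCP at [0.24, -0.523, 0.231] pointing down, gripper open.
Joint ranges: [-166.64, 166.64], [-54.1, 131.32], [10.49, 154.53], [-73.88, 253.88], [9.74, 151.15], [-171.62, 171.62]. Speed limits (degrees/s): [147.25, 147.25, 180, 180, 180, 180].

## Interface

Orientations are given as a 3x3 rotation matrix whose columns are the frame's x, y, z axes.
In Python, from plant import bot gives the robot as it stands. Calls block until the motion is done:
- bot.goto(position, orientation): joint-space move of the TCP to a pose.
- bot.movel(position, orientation=None, v=0.15, threshold=None): straight line of the TCP; orientation=None keeps the orientation; v is the mean speed in m/s. With threshold (N) it stops when the force on the tool has changed by that much, and returns True; else False.
- bot.move_j(angles): joint-space move.
- bot.command_gripper(opening, grasp_force=None): opening from 0.0 (shut) to 1.0 (fully open); grasp_force is the grip in N (None keeps the last); returns when the fingers have stopped.
- bot.sleep(seconds).
- bot.ik(position, orientation): joint angles nearest the present ones, or None.
- bot.camera(name): name is "scene" or "top" or "wrist"; returns the picture (400x640x3 uint8, red, green, blue); there is no depth.
- bot.camera_params(name): a dict with "fx", "fy", "cx", "cy" (pixels), "pose" (4x4, takes a point from camera to world coordinates); the wrist camera has in their place "tool_from_camera" (4x4, takes a point from camera to tool coordinates, whose origin is the TCP and whose axes are the flange's). Camera axes: x right, y down, z forward; pixel columns grow to the right and rows downward; lengths in m; the calibration is good to about 2 mm. A picture is of the moment at which its call begins: read the wrist's pose just before it. camera_params takes no time and is no camera call.
A pose or a line that the arm cannot do raises bot.MotionError and nothing moves.
- bot.hand_in(): hands the job in; it is judged then, once.
Readings, each from a call of its own:
- bot.get_t(): time.
- bot.get_q(): joint angles.
- bot.get_dq(): joint speeds.
- bot.get_tau(): joint torques, N m.
- bot.get_eef_pos(): TCP position.
- bot.get_tcp_rot(): TCP orientation.
- bot.get_wrist_force(): force on the tool from outside, world axes, zero at the start.
- bot.get_ft_torque(): the same for the moment, N m.
- bot.get_opening(): opening from 0.0 (shut) to 1.0 (fully open).
- bot.get_gripper_force(): force on a finger pad.
Only numpy, scipy, OpenCV 4.12 (cv2) and the standard library are available. Lean on these libraries where they do the work, as an engineer would, in place of code of your own. Each camera call takes 0.05 s, during which the arm holds its last target. There are 200 camera calls.

## Task

Set up the tube-sawing jig for the next cut: swing the clamp lever open, slide the blue stop carriage until its yellow pointer stands on the red mark, and swing the lever back to lock it there. Then take the aluminium tube from its wooden rest and lay it in the jig's black V rests with one end up against the steel stop plate, leaving the stop locked on the mark and the tube released. Do not shift or knock over the two bottles and the can standing around.

Things in the scene. Friction and masses are not known exactly. Their poses are not given: they have to be found in the camera images.
- jig: Tube-sawing jig, fixed. Plywood board, x -85 to 65, y -180 to 200, 14 mm thick; origin on its underside, z up. Five black V rests at x = 35 mm (y -160, -102, -78, -20, 30; 20 mm long, 33 mm wide, tops at 34 mm) carry the tube along y, its axis 45.5 mm up; apart from the carriage nothing over 30 mm within 50 mm of that axis. Near side: rail along y with the blue carriage, scale at x = -71 mm.
- carriage (a joint): Position of the stop carriage along jig y, m: grows toward +y, 0 to 0.16; the stop plate's face lies at jig y = -0.05 + this value. Slides at about 7 N with the lever open; held fast (over 40 N) when locked. Starts on the +y side of the mark, 40 to 130 mm off.
- stop_face (a point): Point on the steel stop plate's face which the tube's end shall touch, on the line of the tube's axis in the V rests. Plate 85 mm wide, 10 mm thick, 38 to 74 mm above the jig's underside, part of the carriage. Axes as the jig's: the face looks to -y, the tube lies on its -y side.
- pointer_tip (a point): Outer tip of the yellow pointer on the carriage's scale side, in line (same y) with the stop face; axes as the jig's.
- mark: Red mark, a band 26 mm long across the scale, 8 mm wide along y, 3 mm thick, fixed on the scale; origin at the centre of its underside, axes as the jig's. The pointer shall stand over it (same jig y).
- carriage_grip (a point): Point in the black upright grip on the carriage, 24 mm over the carriage's flat top, 17 mm below the grip's top. Grip 14 mm thick along jig x, 30 mm along jig y, to pinch across x from above. Axes as the jig's. Carriage body 50 mm (x) by 85 mm (y, from the stop face to +y), its top 52 mm above the jig's underside.
- lever_pivot (a point): Axis (vertical) of the clamp lever, on the carriage's top, 65 mm to +y of the stop face; axes as the jig's.
- lever (a joint): Angle of the clamp lever, rad: 0 to 0.15 locked (lever points to jig +y); grows as it swings open, counter-clockwise from above, toward jig -x; end stop at 1.5. Clamp is free from 0.5 on. Stays where it is left; needs about 1 to 2 N at the handle.
- lever_knob (a point): Point in the red upright handle at the lever's end, 65 mm from the pivot axis: a cylinder 18 mm in diameter that spins freely on the lever; the point lies 20 mm below its top and 24 mm above the lever arm's top. The handle spins, so this point's x and y axes mean nothing.
- rest: Wooden rest, fixed: 120 x 60 x 10 mm, origin at the centre of its underside, with two black V rests (same as the jig's) at x = -45 and +45 mm that carry the tube along its x axis.
- tube: Aluminium tube, loose, 36 mm diameter, 160 mm long, about 0.15 kg; origin at its centre, x axis along the tube. Lies in the rest with its axis 41.5 mm above the bench; it rolls if pushed. Its side is free for fingers everywhere.
- lilac_bottle: Lilac bottle, loose, 62 mm diameter, 116 mm tall, origin at the centre of its underside; must stay standing in place.
- can: Drinks can, loose, 53 mm diameter, 134 mm tall, origin at the centre of its underside; must stay standing in place.
- white_bottle: White bottle, loose, 49 mm diameter, 125 mm tall, origin at the centre of its underside; must stay standing in place.

How it is judged (in metres and radians):
On the way, in this order (a step that is already met when the one before it is completed fails the run):
1. the clamp lever is swung open (value of joint lever above 0.7 rad), for 0.1 s.
2. with the lever open, the pointer stands on the red mark (within 4 mm) (value of joint lever above 0.5 rad and y of pointer_tip in the frame of mark between -0.004 and 0.004 m), for 0.1 s.
3. the lever is locked with the pointer on the mark, before the tube is brought to the jig (value of joint lever below 0.15 rad and horizontal distance between tube and stop_face above 0.12 m and y of pointer_tip in the frame of mark between -0.004 and 0.004 m), for 0.1 s.
At the end, for the whole second after the job is handed in: The lever is locked (joint below 0.15 rad), the pointer within 4 mm of the middle of the red mark, and the tube lies at rest in the jig's V rests along them (within 4 mm in height, 5 mm sideways, 0.06 rad), its end within 5 mm of the stop plate (value of joint lever below 0.15 rad and y of pointer_tip in the frame of mark between -0.004 and 0.004 m and y of tube in the frame of stop_face between -0.085 and -0.077 m and x of tube in the frame of stop_face between -0.005 and 0.005 m and z of tube in the frame of stop_face between -0.004 and 0.004 m and angle between the x axis of tube and the y axis of jig, either way round below 0.06 rad and linear speed of tube below 0.02 m/s); the robot touches nothing.
It fails at once if a bottle or the can is shifted by more than 20 mm or tipped (distance of any of lilac_bottle, can, white_bottle from where it was at the start of the episode above 0.02 m or angle between any of lilac_bottle, can, white_bottle's own z axis and vertical above 0.4 rad).
It also fails if it takes over 72 s, if anything falls off the work surface, if the arm or the gripper's body presses on something with over 40 N, if the wrist force passes 120 N, or if a joint passes its speed limit or range.

## Working session

There is one attempt and no reset: what is moved stays moved. The work goes in short steps, each a Python script; the robot and the scene stay as the last script left them, time stands still between calls to the robot, and variables do not carry over. Pictures are saved under pics/ and viewed, at most 11 in all, crops included, and the job is handed in when it is done.

```bash
ls; mkdir -p pics; python3 - <<'E'
from plant import bot
import cv2
for n in("scene","top"):
    cv2.imwrite(f"pics/{n}0.png",bot.camera(n)[:,:,::-1]); print(n,bot.camera_params(n))
print(bot.grip_depth,bot.get_t(),bot.get_tcp_rot(),bot.camera_params("wrist"))
E
```

```text
pics
scene {'fx': 430.0564475190945, 'fy': 430.0564475190945, 'cx': 319.78286232126925, 'cy': 198.9621316820164, 'pose': array([[-0.80223747, -0.33006674,  0.49746457,  0.11452924],
       [-0.59676226,  0.46711603, -0.65243959,  0.53971792],
       [-0.01702506, -0.82027956, -0.57170935,  0.60162282],
       [ 0.        ,  0.        ,  0.        ,  1.        ]])}
top {'fx': 495.6468506665186, 'fy': 495.6468506665186, 'cx': 315.27032628100636, 'cy': 198.10922213862654, 'pose': array([[ 0.00160444, -0.99596806,  0.0896942 ,  0.44008634],
       [-0.99999499, -0.00184274, -0.00257407, -0.04267098],
       [ 0.00272898, -0.08968962, -0.99596603,  1.29115886],
       [ 0.        ,  0.        ,  0.        ,  1.        ]])}
0.0187 0.1 [[ 9.09043462e-01  4.16701150e-01 -3.69319975e-04]
 [ 4.16701155e-01 -9.09041987e-01  1.67717352e-03]
 [ 3.63152767e-04 -1.67851968e-03 -9.99998525e-01]] {'fx': 320.0325784396557, 'fy': 320.0325784396557, 'cx': 319.9864038250433, 'cy': 198.76256009083937, 'tool_from_camera': array([[ 7.55378792e-04, -9.65966169e-01, -2.58667332e-01,
         6.48128029e-02],
       [ 9.99999711e-01,  7.53061324e-04,  1.08041514e-04,
         5.09739148e-04],
       [ 9.04279162e-05, -2.58667339e-01,  9.65966459e-01,
        -1.42861060e-01],
       [ 0.00000000e+00,  0.00000000e+00,  0.00000000e+00,
         1.00000000e+00]])}
```

View pics/top0.png

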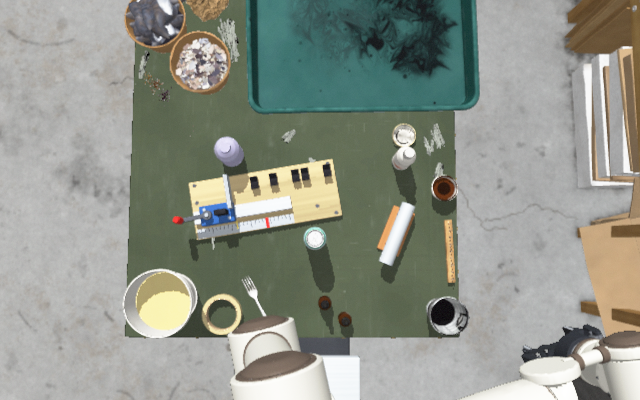

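View pics/scene0.png

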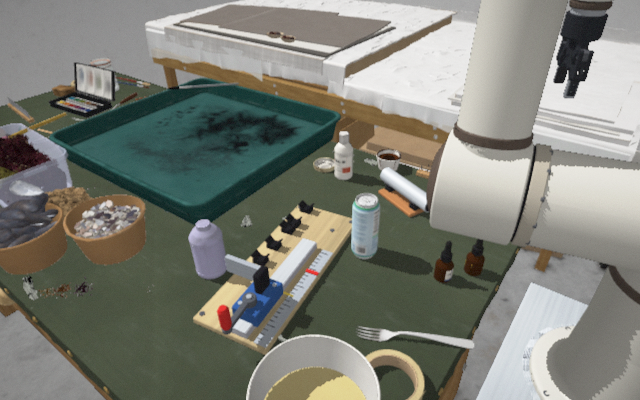

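The top view shows the jig at about (265,200), the carriage at (215,213), the red knob at (178,220), the mark at (267,223), the tube at (397,235), the can at (315,238), and the bottles at (228,150) and (403,157). I'll enlarge this for a first estimate.

```bash
cat > h.py <<'E'
import numpy as np, cv2
from plant import bot
def ray(P,pose,u,v):
    d=pose[:3,:3]@np.array([(u-P['cx'])/P['fx'],(v-P['cy'])/P['fy'],1]); return pose[:3,3],d
def onz(P,pose,u,v,z):
    o,d=ray(P,pose,u,v); return o+d*(z-o[2])/d[2]
def proj(P,pose,p):
    c=pose[:3,:3].T@(np.asarray(p)-pose[:3,3]); return np.array([P['cx']+P['fx']*c[0]/c[2],P['cy']+P['fy']*c[1]/c[2]])
def wpose():
    T=np.eye(4);T[:3,:3]=bot.get_tcp_rot();T[:3,3]=bot.get_eef_pos()
    return T@bot.camera_params("wrist")["tool_from_camera"]
def down(yaw): # tool z down; tool y (closing line) at world angle yaw (rad)
    y=np.array([np.cos(yaw),np.sin(yaw),0]);z=np.array([0,0,-1.]);return np.column_stack([np.cross(y,z),y,z])
E
python3 - <<'E'
import cv2
i=cv2.imread('pics/top0.png')[125:270,165:425]
cv2.imwrite('pics/top0c.png',cv2.resize(i,None,fx=3,fy=3,interpolation=cv2.INTER_CUBIC))
E
```

```text
(no output)
```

View pics/top0c.png

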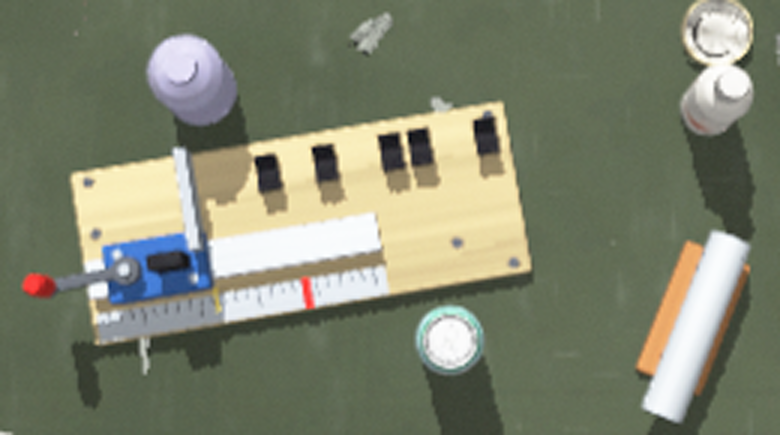

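```bash
cat > fit.py <<'E'
from h import *
from scipy.optimize import least_squares
def fit(P,pose,pts,uv,x0):
    def w(s,p): c,n=np.cos(s[2]),np.sin(s[2]); return np.array([s[0]+c*p[0]-n*p[1],s[1]+n*p[0]+c*p[1],p[2]])
    r=least_squares(lambda s:np.concatenate([proj(P,pose,w(s,p))-q for p,q in zip(pts,uv)]),x0)
    return r.x,r.fun
def J2W(s,p):
    c,n=np.cos(s[2]),np.sin(s[2]); return np.array([s[0]+c*p[0]-n*p[1],s[1]+n*p[0]+c*p[1],p[2]])
E
python3 - <<'E'
from fit import *
P=bot.camera_params("top");T=P['pose']
f=lambda u,v:np.array([165+(u+.5)/3-.5,125+(v+.5)/3-.5])
pts=[(.065,.2,.014),(.065,-.18,.014),(-.085,-.18,.014),(-.085,.2,.014)]
uv=[f(72,173),f(502,101),f(531,271),f(97,344)]
s,r=fit(P,T,pts,uv,[.45,.1,0]);print("jig",s,np.degrees(s[2]),r.round(2))
inv=lambda p:(lambda d:np.array([np.cos(s[2])*d[0]+np.sin(s[2])*d[1],-np.sin(s[2])*d[0]+np.cos(s[2])*d[1]]))(p[:2]-s[:2])
for n,u,v,z in[("mark",308,293,.02),("pointer",218,300,.03),("pivot",123,270,.06),("grip",168,261,.093),("knob",39,285,.12)]:
    p=onz(P,T,*f(u,v),z);print(n,p.round(4),inv(p).round(4))
for n,u,v,z in[("can",449,340,.134),("lil",183,68,.116),("wh",734,84,.125),("tubeA",728,239,.0515),("tubeB",663,412,.0515),("restA",692,243,.01),("restB",640,370,.01)]:
    p=onz(P,T,*f(u,v),z);print(n,p.round(4))
R=down(s[2]); Tc=P=bot.camera_params("wrist")["tool_from_camera"]
for y in(s[2],s[2]+np.pi,):
    for c in [(.0,.05)]:
        t=J2W(s,(c[0],c[1],.27)); print(y,down(y)[:,0],bot.ik(t,down(y)))
E
```

```text
jig [0.56522239 0.07585812 0.168709  ] 9.666313380381126 [-0.61 -0.06  0.49 -0.09  0.67 -0.07 -0.54  0.18]
mark [0.492  0.0768 0.02  ] [-0.072   0.0132]
pointer [0.4855 0.152  0.03  ] [-0.0658  0.0885]
pivot [0.5091 0.2264 0.06  ] [-0.03    0.1579]
grip [0.5146 0.1831 0.093 ] [-0.0319  0.1142]
knob [0.4938 0.2792 0.12  ] [-0.0362  0.2124]
can [ 0.4511 -0.0436  0.134 ]
lil [0.668  0.1697 0.116 ]
wh [ 0.6543 -0.2697  0.125 ]
tubeA [ 0.5365 -0.2769  0.0515]
tubeB [ 0.3927 -0.221   0.0515]
restA [ 0.5362 -0.2536  0.01  ]
restB [ 0.4269 -0.2076  0.01  ]
0.16870899501723371 [-0.16790981  0.98580236  0.        ] [ 5.39464819e-01  7.06885215e+00  8.93426692e+01 -2.54444375e-14
  8.35884787e+01 -9.12684856e+00]
3.3103016486070267 [ 0.16790981 -0.98580236  0.        ] [ 5.39464819e-01  7.06885215e+00  8.93426692e+01 -2.54444375e-14
  8.35884787e+01  1.70873151e+02]
```

```bash
python3 - <<'E'
from fit import *
import pickle
s=[.5652,.0759,.1687]
L=[]
for k,(x,y,z) in enumerate([(-.03,.12,.25),(-.03,.22,.25)]):
    bot.goto(J2W(s,(x,y,z)),down(s[2])); T=wpose(); im=bot.camera("wrist")
    cv2.imwrite(f"pics/w{k}.png",im[:,:,::-1]); L.append(T)
np.save("w.npy",L); print(bot.get_t())
a=[cv2.imread(f"pics/w{k}.png") for k in(0,1)]
cv2.imwrite("pics/w01.png",a[0])
E
```

```text
3.375
```

View pics/w0.png

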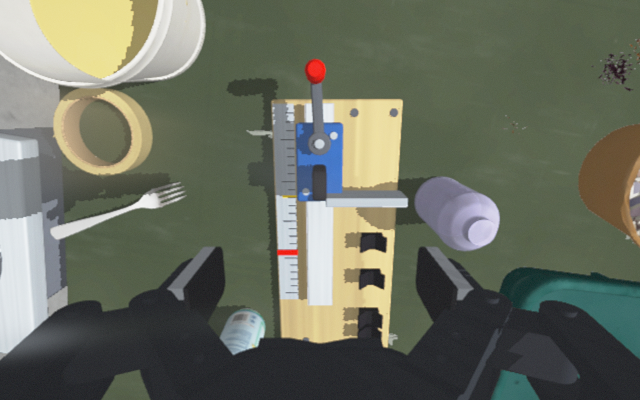

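View pics/w1.png

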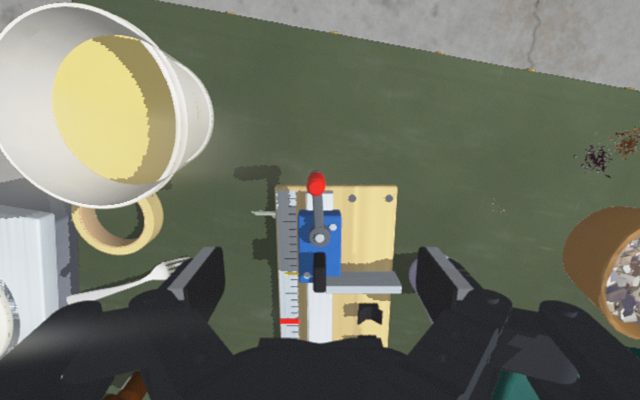

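```bash
python3 - <<'E'
from fit import *
L=np.load("w.npy");P=bot.camera_params("wrist")
C=[[(272,100),(402,99)],[(276,185),(397,184)]]
for k in(0,1):
    T=L[k];im=cv2.imread(f"pics/w{k}.png");h=cv2.cvtColor(im,cv2.COLOR_BGR2HSV).astype(int)
    s,r=fit(P,T,[(-.085,.2,.014),(.065,.2,.014)],C[k],[.565,.076,.169]);print("jig",s,r.round(2), 'cam',T[:3,3])
    if k==0:S=s
    def inv(p):
        d=p[:2]-S[:2];c,n=np.cos(S[2]),np.sin(S[2]);return np.array([c*d[0]+n*d[1],-n*d[0]+c*d[1]]).round(4)
    red=(((h[...,0]<8)|(h[...,0]>172))&(h[...,1]>180)&(h[...,2]>90))
    n,lab,st,ce=cv2.connectedComponentsWithStats(red.astype(np.uint8))
    for i in range(1,n):
        if st[i][4]>60: print("red",st[i],ce[i].round(2),inv(onz(P,T,*ce[i],.02)),"knobz.11",inv(onz(P,T,*ce[i],.11)))
    ye=(abs(h[...,0]-27)<6)&(h[...,1]>190); ye[:, :270]=0;ye[:,330:]=0;ye[300:]=0
    v,u=np.nonzero(ye); print("yel",len(u),u.min(),u.max(),v.min(),v.max(),u.mean(),v.mean(),inv(onz(P,T,u.mean(),v.mean(),.022)))
    pv=[(319,143),(320,238)][k]
    print("piv",[inv(onz(P,T,*pv,z)) for z in(.055,.065,.075)])
E
```

```text
jig [0.56598135 0.07465795 0.17533681] [-1.29  0.06  1.29  0.07] cam [0.50439487 0.25232355 0.39281937]
red [305  59  21  24 380] [315.03  70.55] [-0.0344  0.2301] knobz.11 [-0.0333  0.2194]
red [277 250  21   5 105] [287. 252.] [-0.0722  0.0162] knobz.11 [-0.0619  0.0571]
yel 12 284 295 196 196 289.5 196.0 [-0.0665  0.0898]
piv [array([-0.0306,  0.1552]), array([-0.0306,  0.1561]), array([-0.0306,  0.157 ])]
jig [0.56664932 0.07749636 0.17858956] [-1.44  0.07  1.44  0.08] cam [0.48706147 0.35194715 0.39267439]
red [308 173  17  23 278] [316.66 184.16] [-0.0334  0.2046] knobz.11 [-0.0324  0.2245]
red [280 319  19   5  77] [288.88 320.53] [-0.0721  0.0174] knobz.11 [-0.0618  0.0825]
yel 6 288 297 273 273 291.8333333333333 273.0 [-0.066   0.0889]
piv [array([-0.0297,  0.1501]), array([-0.0297,  0.1541]), array([-0.0297,  0.1582])]
```

```bash
cat >> fit.py <<'E'
s=np.array([.5655,.0752,.170]); R=down(s[2]); gd=bot.grip_depth
def W(x,y,z): return J2W(s,(x,y,z))   # jig -> world
def inv(p):
    d=np.array(p)[:2]-s[:2];c,n=np.cos(s[2]),np.sin(s[2]);return np.array([c*d[0]+n*d[1],-n*d[0]+c*d[1]]).round(4)
E
python3 - <<'E'
from fit import *
bot.command_gripper(.6)
kx,ky=-.032,.2205; px,py=kx,ky-.065; z=.096-gd
bot.goto(W(kx,ky,.16),R); bot.movel(W(kx,ky,z),threshold=12)
print(inv(bot.get_eef_pos()),bot.get_eef_pos()[2])
bot.command_gripper(0,25); print("open",bot.get_opening(),bot.get_gripper_force(),bot.get_wrist_force(),bot.get_t())
for a in(.25,.5,.75,1.0,1.1):
    bot.movel(W(px-.065*np.sin(a),py+.065*np.cos(a),z),v=.08); print(a,bot.get_opening(),bot.get_wrist_force().round(1))
print(bot.get_t(),bot.get_gripper_force())
E
```

```text
[-0.0305  0.2207] 0.07918240429747689
open 0.1992963334361172 25.201702401973307 [-1.86955418 -0.09145404  5.44748763] 5.35
0.25 0.19984342086918638 [-1.2 -0.8  7.1]
0.5 0.20035472300169024 [-1.6 -0.   6.5]
0.75 0.1944847550227039 [-0.4 -0.5  7.7]
1.0 0.1973298524019383 [-0.1 -0.8  7.2]
1.1 0.2012149663590012 [-0.4 -1.   6.2]
7.0 25.36500912392512
```

```bash
python3 - <<'E'
from fit import *
bot.command_gripper(.5); p=inv(bot.get_eef_pos())
bot.movel(W(*p,.15),v=.25)
gx,gy=-.032,.117; z=.080-gd
bot.movel(W(gx,gy,.14),R,v=.25); bot.movel(W(gx,gy,z),threshold=12); print(inv(bot.get_eef_pos()),bot.get_eef_pos()[2])
bot.command_gripper(0,60); print("open",bot.get_opening(),bot.get_wrist_force().round(1))
bot.movel(W(gx,gy-.0728,z),v=.08); print(bot.get_opening(),bot.get_wrist_force().round(1),inv(bot.get_eef_pos()))
bot.command_gripper(.5); bot.movel(W(gx,gy-.0728,.15),v=.25)
bot.movel(W(-.05,-.04,.20),v=.3)
T=wpose();np.save("w2.npy",T);cv2.imwrite("pics/w2.png",bot.camera("wrist")[:,:,::-1]);print(bot.get_t(),inv(T[:3,3]))
E
```

```text
[-0.0317  0.1174] 0.06198847756113586
open 0.15193055018275312 [0.2 0.8 6.4]
0.15117960818034415 [-1.1  2.4  6.4] [-0.0308  0.0447]
11.85 [-0.051   0.0244]
```

View pics/w2.png

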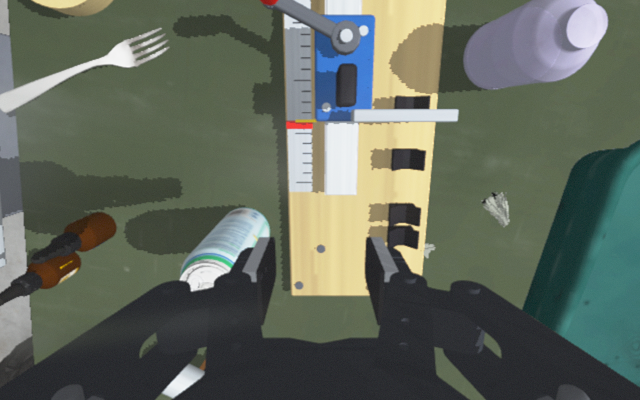

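The pointer (yellow, row ~121) is at the +y edge of the red mark (row ~125), so it's a few millimetres short. Next I measure the offset exactly.

```bash
python3 - <<'E'
from fit import *
T=np.load("w2.npy");P=bot.camera_params("wrist")
im=cv2.imread("pics/w2.png");h=cv2.cvtColor(im,cv2.COLOR_BGR2HSV).astype(int)
for v in range(116,133): print(v,[''.join('R' if ((h[v,u,0]<8 or h[v,u,0]>172) and h[v,u,1]>150) else 'Y' if (15<h[v,u,0]<33 and h[v,u,1]>150) else '.' for u in range(282,322))])
for v in(120.5,121,121.5,122,128.5): print(v,inv(onz(P,T,300,v,.02)),inv(onz(P,T,300,v,.03)))
E
```

```text
116 ['........................................']
117 ['........................................']
118 ['........................................']
119 ['........................................']
120 ['..............YYYYYYYYYYYYYYYYYYYY......']
121 ['.....R.......YYYYYYYYYYYYYYYYYYYYY......']
122 ['....RRRRRRRRR...........................']
123 ['....RRRRRRRRRRRRRRRRRRRRRRRRRR..........']
124 ['....RRRRRRRRRRRRRRRRRRRRRRRRRRR.........']
125 ['....RRRRRRRRRRRRRRRRRRRRRRRRRRR.........']
126 ['....RRRRRRRRRRRRRRRRRRRRRRRRRRR.........']
127 ['....RRRRRRRRRRRRRRRRRRRRRRRRRRR.........']
128 ['.....RR..............R..................']
129 ['........................................']
130 ['........................................']
131 ['........................................']
132 ['........................................']
120.5 [-0.0709  0.0176] [-0.0703  0.0178]
121 [-0.0709  0.0171] [-0.0703  0.0173]
121.5 [-0.0709  0.0166] [-0.0703  0.0169]
122 [-0.0709  0.0162] [-0.0703  0.0164]
128.5 [-0.071  0.01 ] [-0.0704  0.0104]
```

```bash
python3 - <<'E'
from fit import *
im=cv2.imread("pics/w2.png").astype(int); print([tuple(im[v,288]) for v in range(118,131)])
gx,gy=-.032,.0447; z=.080-gd
bot.movel(W(gx,gy,.14),R,v=.3); bot.movel(W(gx,gy,z),threshold=12); p=inv(bot.get_eef_pos())
bot.command_gripper(0,60); 
bot.movel(W(gx,gy-.0037,z),v=.04); print(bot.get_opening(),bot.get_wrist_force().round(1),p,inv(bot.get_eef_pos()))
bot.command_gripper(.5); bot.movel(W(gx,gy,.15),v=.25)
bot.movel(W(-.05,-.04,.14),v=.3)
T=wpose();np.save("w3.npy",T);i=bot.camera("wrist")[:,:,::-1];cv2.imwrite("pics/w3.png",i);print(bot.get_t())
im=i.astype(int);h=cv2.cvtColor(i,cv2.COLOR_BGR2HSV).astype(int)
for v in range(85,150):
    q=''.join('R' if ((h[v,u,0]<8 or h[v,u,0]>172) and h[v,u,1]>110) else 'Y' if (15<h[v,u,0]<33 and h[v,u,1]>150) else '.' for u in range(272,322))
    if 'R' in q or 'YYYY' in q: print(v,q)
E
```

```text
[(np.int64(155), np.int64(147), np.int64(141)), (np.int64(153), np.int64(147), np.int64(141)), (np.int64(119), np.int64(116), np.int64(148)), (np.int64(75), np.int64(74), np.int64(178)), (np.int64(60), np.int64(64), np.int64(240)), (np.int64(58), np.int64(64), np.int64(246)), (np.int64(56), np.int64(64), np.int64(244)), (np.int64(59), np.int64(65), np.int64(244)), (np.int64(54), np.int64(59), np.int64(244)), (np.int64(56), np.int64(61), np.int64(246)), (np.int64(92), np.int64(94), np.int64(226)), (np.int64(200), np.int64(198), np.int64(213)), (np.int64(225), np.int64(223), np.int64(216))]
0.15493232776881824 [-1.2  3.8  6.7] [-0.031   0.0441] [-0.0308  0.0416]
15.0333
122 ........R.............................R...........
123 .......RRRRRRRRRRRRRRRRRRRRRRRRRRRRRRRR...........
124 .......RRRRRRRRRRRR.....YYYYYYYYYYYYYYYY..........
125 .......RRRRRRRRRRRYYYYYYYYYYYYYYYYYYYYYYYYY.......
126 .......RRRRRRRRRRRYYYYYYYYYYYYYYYYYYYYYYYYYY......
127 .......RRRRRRRRRRRYYYYYYYYYYYYYYYYYYYYYYYYYY......
128 .......RRRRRRRRRRR................................
129 .......RRRRRRRRRRRRRRRRRRRRRRRRRRRRRRRRR..........
130 .......RRRRRRRRRRRRRRRRRRRRRRRRRRRRRRRRR..........
131 .......RRRRRRRRRRRRRRRRRRRRRRRRRRRRRRRRR..........
```

```bash
python3 - <<'E'
from fit import *
px,py,r=-.032,.080,.065; z=.096-gd
k=lambda a:(px-r*np.sin(a),py+r*np.cos(a))
x,y=k(1.1); bot.movel(W(x,y,.15),R,v=.3); bot.command_gripper(.42)
print(bot.movel(W(x,y,z),v=.15,threshold=10)); o=bot.get_opening()*.085/2-.009; print("slack",o)
for a in(1.0,.75,.5,.3,.15): 
    x,y=k(a); bot.movel(W(x+o,y,z),v=.08); print(a,bot.get_wrist_force().round(1))
x,y=k(-.02); print(bot.movel(W(x+o,y,z),v=.04,threshold=8),inv(bot.get_eef_pos())-[o,0],bot.get_wrist_force().round(1))
e=inv(bot.get_eef_pos()); bot.movel(W(e[0]-o,e[1],z)); bot.movel(W(e[0]-o,e[1],.15),v=.3)
bot.movel(W(-.05,.03,.19),v=.3)
T=wpose();np.save("w4.npy",T);cv2.imwrite("pics/w4.png",bot.camera("wrist")[:,:,::-1]);print(bot.get_t())
E
```

```text
False
slack 0.008665152521127135
1.0 [-0.1 -0.2  0. ]
0.75 [0.5 0.1 0.1]
0.5 [ 0.2 -0.2  0.3]
0.3 [-0.6 -1.2 -0.7]
0.15 [-0.  -0.3  0.3]
False [-0.03036515  0.1449    ] [-0.8  0.2 -0.3]
19.85
```

View pics/w4.png

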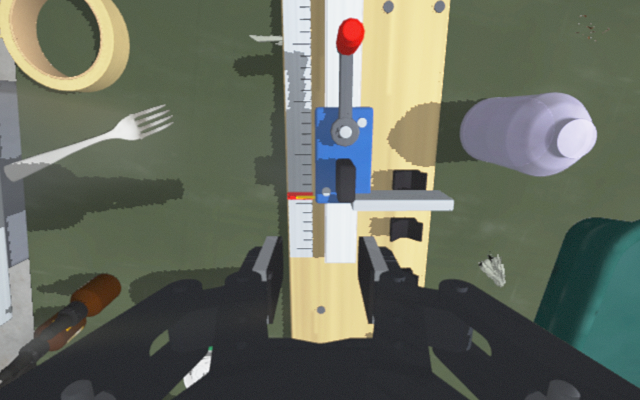

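The lever points along +y, with the hub at (346,131) and the arm rising to (347,55). The pointer sits on the red mark at row 196, so it looks locked. Next is a close look at the tube.

```bash
python3 - <<'E'
from fit import *
P=bot.camera_params("wrist")
T=np.load("w4.npy");h=cv2.cvtColor(cv2.imread("pics/w4.png"),cv2.COLOR_BGR2HSV).astype(int)
for v in range(185,208):
    q=''.join('R' if ((h[v,u,0]<8 or h[v,u,0]>172) and h[v,u,1]>110) else 'Y' if (15<h[v,u,0]<33 and h[v,u,1]>150) else '.' for u in range(282,322))
    if 'R' in q or 'YYYY' in q: print(v,q)
bot.command_gripper(1.0)
bot.goto([.525,-.273,.25],down(np.radians(68)))
T=wpose();np.save("w5.npy",T);cv2.imwrite("pics/w5.png",bot.camera("wrist")[:,:,::-1]);print(bot.get_t())
E
```

```text
192 ......RRRRRRRRRRRRRRRRRRRRRRRRR.........
193 .....RRRRRRRRRRRRRRRRRRRRRRRRRR.........
194 .....RRRRRRRRRRRRRRRRRRRRRRRRRR.........
195 .....RRRRRRRRRR.........................
196 .....RRRRRRRRRYYYYYYYYYYYYYYYYYYY.......
197 .....RRRRRRRRRYYYYYYYYYYYYYYYYYYY.......
198 .....RRRRRRRRRYYYYYYYY...YYY..YY........
199 .....RRRRRRRRR.....RRRR.................
21.9083
```

View pics/w5.png

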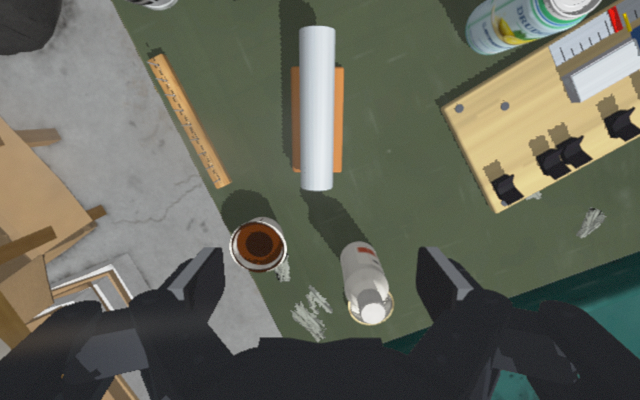

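```bash
python3 - <<'E'
from fit import *
P=bot.camera_params("wrist");T=np.load("w5.npy")
a=onz(P,T,317.5,27,.0595);b=onz(P,T,317.5,191,.0595)
im=cv2.imread("pics/w5.png");h=cv2.cvtColor(im,cv2.COLOR_BGR2HSV).astype(int)
w=((h[...,1]<40)&(h[...,2]>120));w[:, :285]=0;w[:,350:]=0
M=[]
for v in range(45,180,15):
    u=np.nonzero(w[v])[0];M.append(onz(P,T,(u.min()+u.max())/2,v,.0415));print(v,u.min(),u.max())
M=np.array(M);d=M[0]-M[-1];yaw=np.arctan2(d[1],d[0])
c=(a+b)/2; L=np.linalg.norm(a-b)
dd=d/np.linalg.norm(d);c[:2]=M.mean(0)[:2]+dd[:2]*((c-M.mean(0))@dd)
print(a,b,L,c,np.degrees(yaw)); np.save("tube.npy",[c[0],c[1],yaw])
E
```

```text
45 301 335
60 301 334
75 301 333
90 301 333
105 301 333
120 301 333
135 301 332
150 301 332
165 301 332
[ 0.39088081 -0.22121749  0.0595    ] [ 0.53820258 -0.28092226  0.0595    ] 0.15896025842448758 [ 0.46424636 -0.25177182  0.0595    ] 157.1812075103473
```

```bash
python3 - <<'E'
from fit import *
cx,cy,yaw=np.load("tube.npy");dd=np.array([np.cos(yaw),np.sin(yaw)])
Rg=down(yaw-np.pi/2); g=np.r_[[cx,cy]+.016*dd,0]
Z=lambda z:g+[0,0,z]
bot.command_gripper(.8)
bot.goto(Z(.15),Rg); z=.0465-gd
print(bot.movel(Z(z),v=.15,threshold=10),bot.get_eef_pos()-Z(z))
bot.command_gripper(0,50); print("open",bot.get_opening()*85,bot.get_gripper_force(),bot.get_wrist_force().round(1))
bot.movel(Z(.2),v=.2); print(bot.get_opening()*85,bot.get_wrist_force().round(1))
gy=.0135-.080-.010+.016
bot.goto(W(.035,gy,.2),R); bot.movel(W(.035,gy,.12),v=.2)
T=wpose();np.save("w6.npy",T);cv2.imwrite("pics/w6.png",bot.camera("wrist")[:,:,::-1]);print(bot.get_t(),inv(bot.get_eef_pos()),gy)
E
```

```text
False [ 0.00105206 -0.00086584  0.00118685]
open 34.529375769102835 49.36281502246857 [-1.3  1.6  5.3]
33.911526094191494 [ 0.2  0.2 -2.2]
27.1833 [ 0.0362 -0.0613] -0.0605
```

View pics/w6.png

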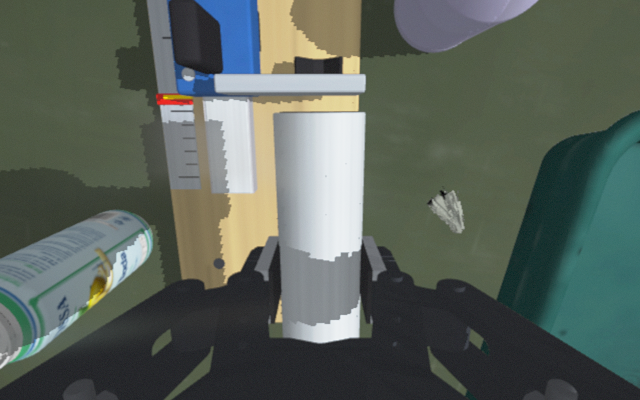

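```bash
python3 - <<'E'
from fit import *
gy=-.0605; zt=.0455+.005-gd
bot.movel(W(.034,gy,.06),v=.15)
print(bot.movel(W(.034,gy,zt+.003),v=.06,threshold=8),bot.get_eef_pos()[2]-zt)
hit=bot.movel(W(.034,gy+.018,zt+.003),v=.03,threshold=5); p=inv(bot.get_eef_pos());print(hit,p,bot.get_wrist_force().round(1))
y=p[1]+.001-.0008 if hit else gy+.012
bot.movel(W(.034,y,zt+.003),v=.03)
print(bot.movel(W(.034,y,zt-.003),v=.03,threshold=6),bot.get_eef_pos()[2]-zt,inv(bot.get_eef_pos()),bot.get_wrist_force().round(1))
bot.command_gripper(.62); e=bot.get_eef_pos()
bot.movel([*e[:2],.15],v=.15)
bot.movel(W(-.01,-.09,.2),v=.3)
T=wpose();np.save("w7.npy",T);cv2.imwrite("pics/w7.png",bot.camera("wrist")[:,:,::-1]);print(bot.get_t())
E
```

```text
False 0.0025774399950405993
True [ 0.0336 -0.0498] [ 1.3 -0.2 -2.1]
True 0.0013135548578235984 [ 0.0343 -0.0497] [-2.3 -0.5  6.3]
30.9083
```

View pics/w7.png

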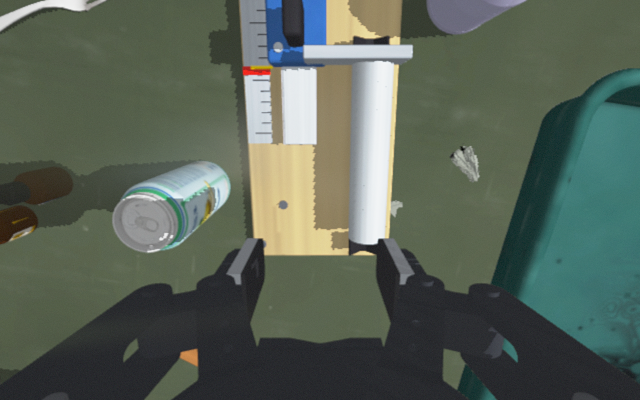

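The tube lies in the V rests with its end at the plate (row ~60). One last check of the pointer, from the same pose as before.

```bash
python3 - <<'E'
from fit import *
bot.movel(W(-.03,-.035,.17),v=.3);bot.sleep(.2)
T=wpose();i=bot.camera("wrist")[:,:,::-1].copy();cv2.imwrite("pics/w8.png",i);print(bot.get_t(),inv(T[:3,3]))
h=cv2.cvtColor(i,cv2.COLOR_BGR2HSV).astype(int)
for v in range(95,160):
    q=''.join('R' if ((h[v,u,0]<8 or h[v,u,0]>172) and h[v,u,1]>110) else 'Y' if (15<h[v,u,0]<33 and h[v,u,1]>150) else '.' for u in range(240,322))
    if 'RRR' in q or 'YYYY' in q: print(v,q)
cv2.imwrite("pics/w8c.png",cv2.resize(i[0:230,220:480],None,fx=2.6,fy=2.6,interpolation=cv2.INTER_CUBIC))
E
```

```text
31.525 [-0.0293  0.0294]
127 ...................RRRRRRRRRRRRRRRRRRRRRRRRRRRRR..................................
128 ...................RRRRRRRRR.YYYYYYYYYYYYYYYYYYY..................................
129 ....................RRRRRRRR.YYYYYYYYYYYYYYYYYYYY.................................
130 ....................RRRRRRRR.YYYYYYYYYYYYYYYYYYYY.................................
131 ....................RRRRRRRRR...........RR..R.R...................................
132 ....................RRRRRRRRRRRRRRRRRRRRRRRRRRRRR.................................
133 ....................RRRRRRRRRRRRRRRRRRRRRRRRRRRRR.................................
134 ....................RRRRRRRRRRRRRRRRRRRRRRRRRRRRR.................................
```

View pics/w8c.png

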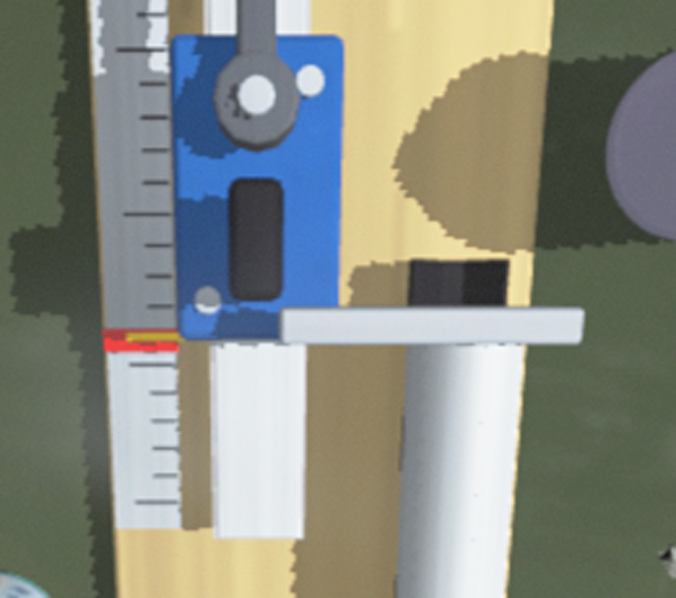

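The pointer is about 1.5 mm from the mark's middle, the lever points along +y, and I see no gap between the tube and the plate. I'm handing in.

```bash
python3 -c "
from plant import bot
print(bot.hand_in(),bot.get_t())"
```

```text
the job is handed in; nothing more can be done
the job is handed in; nothing more can be done
```

I handed the job in about 32 s into the 72 s limit, with no verdict shown: by the last camera checks the stop is locked about 1.5 mm from the mark's middle, the tube lies released in the V rests against the stop plate, and I saw no sign that the bottles or can had moved.

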